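# Snap the lifting hook onto the housing's eye

### The job

Take the snap hook (the one with a sprung gate, not the plain solid tongue) out of its rest by its black grip, press it straight down, upright and square across the bar of the lifting eye on the cast housing until the sprung gate gives way and snaps shut beneath the bar, and then tug it upward with about 8 N for about a second to prove that it is caught. Then lower it, let go and leave it hanging upright on the eye with the gate shut. Never load the eye with more than 25 N, and leave the tongue, the jar and the wrench where they are.

Things in the scene. Friction and masses are not known exactly. Their poses are not given: they have to be found in the camera images.
- hook_grip (a point): Centre of the snap hook's grip, a black rubber-covered block 26 x 20 x 40 mm (along the hook's own x, y, z) on top of the hook; take it from above, fingers closing along the hook's y (20 mm). 74 mm above the hook's underside. The hook starts upright in either half of the rest's groove, its x along the groove.
- hook_bay (a point): Middle of the snap hook's bay, 52 mm straight below the grip's centre, 22 mm above the underside; axes as the hook. At x = 0 the bay reaches from the shut gate's upper face 13 mm below this point to the roof's crown 16 mm above, so an 8 mm bar inside has 21 mm of travel; hanging, the bar's centre is 12 mm above this point. Press down with the bar at x = 0 (within 3 mm works).
- gate (a joint): Angle of the gate: 0 = shut, up to 1.25 rad = swung up into the bay. It opens only inward and is sprung shut. Pressed on a bar at x = 0 it gives from about 2 N (5 to 6 N further on), lets the bar by at about 0.8 to 0.9 rad, the bar then 5 mm above the bay's middle, and snaps back to 0; 7 mm further the bar is hard on the roof. From inside the shut gate is a rigid stop.
- gate_bar: The gate: a 6 mm round steel finger 30 mm long; origin on its hinge (hook's x = -24 mm, 6 mm above the underside), x along it to the free end, which meets the +x leg.
- hook: The whole snap hook: a flat steel C-frame in its own x-z plane, 10 mm thick (y), 51 mm wide (x -34 to +17 mm), 94 mm high with the grip, about 0.26 kg. Origin on its underside, below the grip; x towards the gate's free end, z up. The mouth is in the underside, shut by the gate. The leg on the +x side has its inner face at x = +7 mm, with a slanting lead-in below.
- eye_mid (a point): Nominal centre of the lifting eye's bar, 130 mm above the bench; x along the bar. Sideways it is true, but the eye is screwed in more or less: the bar's real height is anywhere from 12 mm below to 12 mm above this point, is not measured and must be found by feel. The eye does not give under load.
- housing: Fixed cast aluminium bell housing, 184 mm across the flange, 96 mm across its flat top, 70 mm high; origin under its centre, x along the eye's bar. On top stands the eye, a staple of 8 mm steel rod: a level bar 52 mm long between the centres of its two uprights. The hook must cross the bar square (hook's x at right angles to it, either way round) near its middle.
- rest: Fixed grey rest, 50 x 190 mm, 22 mm high, with one 13 mm wide, 10 mm deep groove along its own y; snap hook and plain tongue stand in it, grips up, 45 mm either side of the middle. Origin at the centre of its underside.
- tongue_grip (a point): Centre of the grip of the plain tongue, a solid steel plate 34 mm wide and 10 mm thick, with no opening or gate, and with the same grip (black rubber-covered block 26 x 20 x 40 mm) and height as the snap hook. To be left alone.
- jar: Small amber jar, 48 mm across and 70 mm high; origin at the centre of its underside. To be left alone.
- wrench: Steel wrench 180 mm long lying on the bench; to be left alone.
Things that resemble listed ones, but are neither listed nor needed, are in the scene too. What is shaped like the hook but red is not meant.

How it is judged:
On the way, in this order (a step that is already met when the one before it is completed fails the run):
1. the gate is pushed open by the eye's bar (value of joint gate above 0.5 rad and contact force between gate_bar and housing above 1 N), for 0.05 s.
2. the gate has snapped shut with the eye's bar inside the hook (value of joint gate below 0.1 rad and horizontal distance between hook_bay and eye_mid below 0.018 m and z of hook_bay in the frame of eye_mid between -0.029 and 0.009 m), for 0.1 s.
3. the hook is tugged upward: the bar bears on the shut gate from inside with more than 4 N (value of joint gate below 0.1 rad and horizontal distance between hook_bay and eye_mid below 0.018 m and z of hook_bay in the frame of eye_mid between -0.029 and 0.025 m and contact force between gate_bar and housing above 4 N), for 0.3 s.
At the end, for the whole second after the job is handed in: The snap hook hangs by itself on the lifting eye: gate shut (under 0.1 rad), bar inside the bay (hook_bay within 18 mm of eye_mid seen from above and between 29 mm below and 5 mm above it), within 0.6 rad of upright, let go and at rest (under 0.03 m/s) (value of joint gate below 0.1 rad and horizontal distance between hook_bay and eye_mid below 0.018 m and z of hook_bay in the frame of eye_mid between -0.029 and 0.005 m and angle between hook_bay's own z axis and vertical below 0.6 rad and linear speed of hook below 0.03 m/s and contact force between the fingers and hook below 0.1 N); the robot touches nothing.
It fails at once if the hook and the eye (or the housing) bear on each other with more than 25 N (contact force between hook and housing above 25 N).
It fails at once if the plain tongue is moved more than 30 mm (distance of tongue_grip from where it was at the start of the episode above 0.03 m).
It fails at once if the jar is moved more than 30 mm (distance of jar from where it was at the start of the episode above 0.03 m).
It fails at once if the wrench is moved more than 30 mm (distance of wrench from where it was at the start of the episode above 0.03 m).
It also fails if it takes over 58 s, if anything falls off the work surface, if the arm or the gripper's body presses on something with over 40 N, if the wrist force passes 120 N, or if a joint passes its speed limit or range.

### The arm

A 6-joint arm with a two-finger parallel gripper is mounted at the origin on the work surface. World frame = base frame: x ahead of the robot, y to its left, z up, the work surface at z = 0. Lengths are in m, angles in rad, forces in N, time in s.
With the tool pointing down it reaches from about 0.25 to 0.775 m from the base axis. Payload 4 kg.
Tool frame: the origin (TCP) lies midway between the tips of the shut fingers; the grasp point (between the pads) lies 19 mm behind it; z points along the fingers, x is the direction in which the jaws open and shut, and the axes are right-handed (so a half turn about z gives the same grasp; the last joint's range is limited). The gripper opens to 85 mm and grips with 20 to 120 N. Pads are 22 mm wide; open, the fingers measure 114 mm over their backs; the gripper's body (76 mm by 85 mm) begins 54 mm behind the grasp point. The pads swing forward as they close: fully open they stand 13 mm farther back than shut.
Start: joints at [-1.293, 0.087, 1.371, -0, 1.684, -0.103], TCP at [0.204, -0.511, 0.231] pointing down, gripper open.
Joint ranges: [-3.1, 3.1], [-0.76, 2.03], [0.27, 2.55], [-1.08, 4.22], [0.17, 2.65], [-2.57, 2.57]. Speed limits (rad/s): [2.79, 2.79, 3.14, 3.14, 3.14, 3.14].

### API

Orientations are given as a rotation vector (axis times angle).
In Python, from bench import ctrl, grab_frame, job, finder gives the robot as it stands.
- The arm moves only by the tool send_rows, never from a script. Its argument "rows" is a list of rows, each an object with "hand": the opening, from 0 (shut) to 1 (fully open); "translation": the shift along the tool's x, y, z in mm, a list of three; "rot": the turn, a rotation vector about the tool's x, y, z in degrees, a list of three. In form: [{"hand": hand, "translation": [x, y, z], "rot": [wx, wy, wz]}, ...]. A call has 1 to 20 rows; each row shifts and turns the commanded pose from where the row before left it, along the tool's axes as they then stand; what a row does not reach is not made up. A row lasts 1/8 s, in which the tool goes at most 62.5 mm and 10.7 degrees, less where a joint would pass 70% of its speed; a pose out of reach is approached as far as the arm can. A call with a gripper value outside its range is refused whole. The fingers move at their own pace and stop on an object; the grip force is fixed at half the most. Time passes only in rows, so rows that do not move let the fingers close. It gives the time, the measured TCP pose, the force and the opening at its end, in the units of the state.
- ctrl.state(): the state, without advancing time (a new reading comes with each control period).
- grab_frame(name): name is "side" or "top"; returns a dict with "color" (480x640x3 uint8, red, green, blue), "mtx" (3x3 intrinsics, pixels), "R" (3x3) and "t" (3): a world point X has camera coordinates R X + t. Camera axes: x right, y down, z forward; pixel columns grow to the right and rows downward; lengths in m; the calibration is good to about 2 mm. A picture is of the moment at which its call begins. There is no depth.
- job.sign_off(): hands the job in, once; it reports no verdict.
Trained networks look in the newest picture that a camera, given by its name, has taken for a name from the list of things; names that differ only in an ending like _2 or _b are one class to them, and where a whole thing is asked for, a point or a joint stands for the part that bears it (a point fixed in the world has none). Each returns a list of dicts, best first, with "conf" (0 to 1); they miss things now and then, are a little off and sometimes report something else, mostly with a low value. They report only what shows in the picture. A call takes as long as a camera call. They do not tell look-alikes from the thing itself.
- finder.recognise(thing, camera): "position" ([x, y, z] in m, in world coordinates, good to about 4 mm: the middle of the surface that is visible of it).
- finder.trace(thing, camera): "region" (480x640 bool, what is visible of it).
- finder.landmark_of(thing, camera): "position" ([x, y, z] in m, in world coordinates, good to about 4 mm: a listed point, or the origin of a listed thing).
The state is a dict: "time_s": time; "joints": joint angles; "qvel": joint speeds; "effort": joint torques, N m; "tcp_pos": TCP position; "tool_rot": TCP orientation; "wrist_force": force on the tool from outside, world axes, zero at the start; "ft_torque": the same for the moment, N m; "gripper_width": finger opening in m.
Only numpy, scipy, OpenCV 4.12 (cv2) and the standard library are available. Lean on these libraries where they do the work, as an engineer would, in place of code of your own. Each camera call takes 0.05 s, during which the arm holds its last target. There are 200 camera calls.

## Working session

There is one attempt and no reset: what is moved stays moved. The work goes in short steps, Python scripts to look and compute and a tool call to move; the robot and the scene stay as the last step left them, time stands still between calls to the robot, and variables do not carry over. Pictures are saved under pics/ and viewed, about 8 in all and at most 12, crops included, and the job is handed in when it is done.

Besides the shell and the picture viewer there is one more tool, called as name(argument=value, ...) on one line, values as JSON. send_rows: Moves the arm, as the interface text tells. Its arguments: {"type":"object","properties":{"rows":{"type":"array"}},"required":["rows"]}

```bash
mkdir -p pics; ls; python3 - <<'E'
from bench import ctrl, grab_frame, job, finder
import cv2
for c in ("side","top"):
    f=grab_frame(c); cv2.imwrite(f"pics/{c}0.png",f["color"][:,:,::-1])
    print(c,f["mtx"].round(1).tolist(),f["R"].round(3).tolist(),f["t"].round(3).tolist())
    for th in ("hook_grip","hook_bay","hook","gate_bar","eye_mid","housing","rest","tongue_grip","jar","wrench"):
        try: print(th,[(d["position"].round(3).tolist() if hasattr(d["position"],"round") else d["position"],round(d["conf"],2)) for d in finder.landmark_of(th,c)])
        except Exception as e: print(th,e)
s=ctrl.state();print(s)
E
```

```text
pics
side [[538.7, 0.0, 331.2], [0.0, 538.7, 246.5], [0.0, 0.0, 1.0]] [[0.902, -0.433, -0.009], [-0.337, -0.688, -0.643], [0.272, 0.583, -0.766]] [-0.492, 0.238, 0.762]
hook_grip [([0.5133, -0.1877, 0.089], 0.87), ([0.4122, -0.2088, 0.0736], 0.61)]
hook_bay [([0.41, -0.2082, 0.0183], 0.77), ([0.7031, -0.0165, -0.0016], 0.74), ([0.5103, -0.1888, 0.0333], 0.66)]
hook [([0.5133, -0.1899, 0.0129], 0.88), ([0.4092, -0.2089, -0.0004], 0.83)]
gate_bar [([0.5218, -0.21, 0.0192], 0.49), ([0.385, -0.214, 0.0062], 0.42)]
eye_mid [([0.5344, 0.2375, 0.1322], 0.87)]
housing [([0.5365, 0.2411, 0.0016], 0.85)]
rest [([0.5313, -0.2314, 0.0017], 0.92)]
tongue_grip [([0.547, -0.2711, 0.0841], 0.96)]
jar [([0.3823, 0.0221, 0.001], 0.93)]
wrench [([0.7039, -0.0183, -0.0037], 0.79)]
top [[569.2, 0.0, 322.4], [0.0, 569.2, 239.4], [0.0, 0.0, 1.0]] [[0.01, -1.0, 0.003], [-0.985, -0.01, -0.174], [0.174, -0.001, -0.985]] [-0.036, 0.55, 1.046]
hook_grip [([0.4075, -0.2085, 0.0683], 0.54)]
hook_bay [([0.5117, -0.1833, 0.0345], 0.79), ([0.4126, -0.2094, 0.0238], 0.52)]
hook [([0.4079, -0.2059, -0.0036], 0.88), ([
[... 301 characters left out ...]
[0.7051, -0.0152, 0.0039], 0.74)]
{'time_s': 1.1, 'joints': array([-1.29310704e+00,  8.72076923e-02,  1.37071998e+00,  1.42095499e-06,
        1.68361163e+00, -1.03100405e-01]), 'qvel': array([ 0.00190757, -0.0007877 , -0.0023375 ,  0.00113187, -0.00275705,
        0.00040029]), 'effort': array([ 1.19307715e-03, -3.51736379e+01, -3.13466048e+01, -1.35573641e-04,
        3.20119207e-04,  6.56269407e-06]), 'tcp_pos': array([ 0.20440703, -0.51061137,  0.23132652]), 'tool_rot': array([ 2.60167204e+00, -1.76087999e+00,  6.56192440e-05]), 'wrist_force': array([-0.78997044,  1.04194414, -0.0813406 ]), 'ft_torque': array([-0.00744913,  0.01429238,  0.00532728]), 'gripper_width': 0.08529340808851826}
```

```bash
python3 - <<'E'
import cv2
a=cv2.imread("pics/side0.png");b=cv2.imread("pics/top0.png")
cv2.imwrite("pics/side0b.png",cv2.resize(a,(800,600)))
# top crops: rest, eye
r=cv2.resize(b[150:350,330:530],(600,600),interpolation=cv2.INTER_CUBIC)
cv2.imwrite("pics/toprest.png",r)
E
```

```text
(no output)
```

View pics/side0.png

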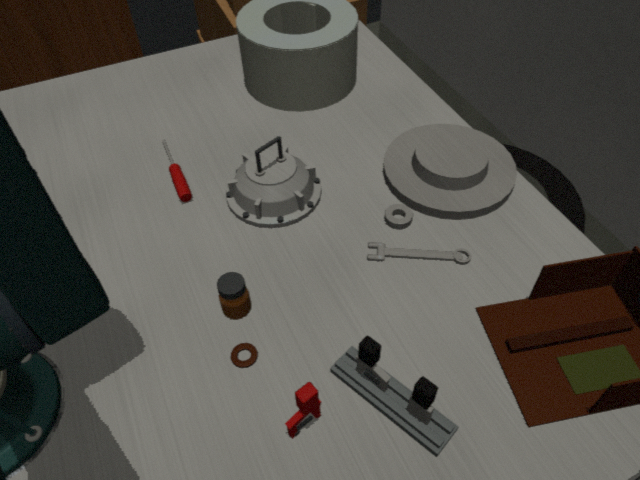

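View pics/top0.png

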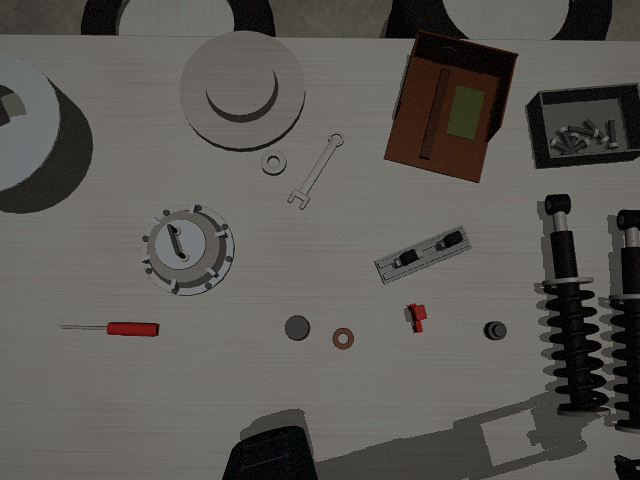

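```bash
python3 - <<'E'
import cv2,numpy as np
a=cv2.imread("pics/side0.png");b=cv2.imread("pics/top0.png")
g=lambda im:np.clip(im.astype(float)*1.6,0,255).astype('uint8')
r=lambda im:cv2.resize(g(im),(400,300),interpolation=cv2.INTER_CUBIC)
A=r(a[322:442,320:480]);B=r(b[215:290,370:470]);C=r(a[125:185,230:310]);D=r(b[214:274,140:220])
cv2.imwrite("pics/crops.png",np.vstack([np.hstack([A,B]),np.hstack([C,D])]))
E
```

```text
(no output)
```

View pics/crops.png

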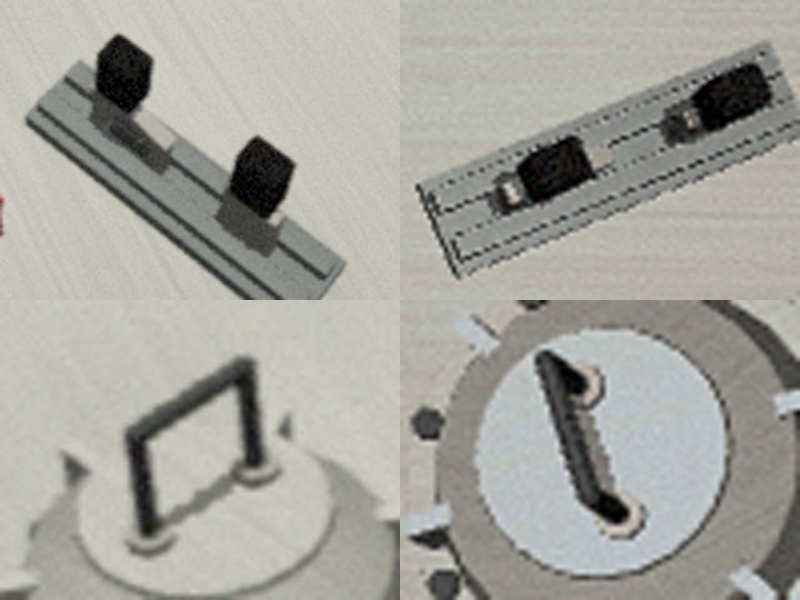

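```bash
cat > h.py <<'E'
import numpy as np,cv2
def ray(f,p):
    d=f["R"].T@np.linalg.inv(f["mtx"])@np.array([p[0],p[1],1.]); return -f["R"].T@f["t"],d
def atz(f,p,z):
    o,d=ray(f,p); return o+d*(z-o[2])/d[2]
def tri(fs,ps):
    A=np.zeros((3,3));b=np.zeros(3)
    for f,p in zip(fs,ps):
        o,d=ray(f,p); d/=np.linalg.norm(d); M=np.eye(3)-np.outer(d,d); A+=M;b+=M@o
    return np.linalg.solve(A,b)
E
python3 - <<'E'
from bench import ctrl, grab_frame, job, finder
from h import *
np.set_printoptions(precision=4,suppress=True)
S=grab_frame("side");T=grab_frame("top")
e1=tri([S,T],[(256,152),(169+9-9,225.4)]) 
# pairing: side left/near end vs top ends -> try both
for p in [((169,225.4),(178,253.4)),((178,253.4),(169,225.4))]:
    a=tri([S,T],[(256,152),p[0]]);b=tri([S,T],[(279.4,137.4),p[1]])
    print("bar",a,b,(a+b)/2,np.linalg.norm(a-b),np.degrees(np.arctan2(*(b-a)[[1,0]])))
for f,(p,q) in ((S,((259.4,171),(282.4,159))),(T,((178.4,230),(185.6,257.6)))):
    a,b=atz(f,p,.072),atz(f,q,.072);print("feet",a,b,(a+b)/2,np.degrees(np.arctan2(*(b-a)[[1,0]])))
for n,f in (("side",S),("top",T)):
  for th,z in (("rest",.022),("hook_grip",.1),("tongue_grip",.1)):
    for d in finder.trace(th,n)[:3]:
        v,u=np.nonzero(d["region"]); P=np.array([atz(f,(x,y),z)[:2] for x,y in zip(u,v)])
        r=cv2.minAreaRect((P*1000).astype(np.float32));print(n,th,round(d["conf"],2),len(u),r, (u.mean(),v.mean()))
    print(n,th,[(np.array(d["position"]),d["conf"]) for d in finder.recognise(th,n)])
E
```

```text
bar [0.5411 0.2543 0.0955] [0.5275 0.2147 0.1467] [0.5343 0.2345 0.1211] 0.0661814388466372 -108.9163785099969
bar [0.5099 0.2275 0.1171] [0.5612 0.2463 0.1175] [0.5356 0.2369 0.1173] 0.054694121094112876 20.12866924668277
feet [0.5107 0.2279 0.072 ] [0.5608 0.24   0.072 ] [0.5358 0.2339 0.072 ] 13.555830718224266
feet [0.5615 0.2406 0.072 ] [0.5091 0.2243 0.072 ] [0.5353 0.2325 0.072 ] -162.74090616824662
side rest 0.81 3848 ((524.8563232421875, -236.53738403320312), (54.942893981933594, 188.2308349609375), 23.19600486755371) (np.float64(395.0795218295218), np.float64(404.16034303534303))
side rest [(array([ 0.5296, -0.239 ,  0.0191]), 0.65)]
side hook_grip 0.97 1126 ((500.90863037109375, -212.69532775878906), (81.16320037841797, 38.506858825683594), 73.90989685058594) (np.float64(371.50621669627), np.float64(362.2646536412078))
side hook_grip 0.92 1033 ((399.4713134765625, -233.17250061035156), (70.45177459716797, 37.41864013671875), 50.91558837890625) (np.float64(304.24782187802515), np.float64(408.0658276863504))
side hook_grip [(array([ 0.514 , -0.1918,  0.0765]), 0.79), (array(
[... 687 characters left out ...]
453613281, -204.47337341308594), (51.2275390625, 27.945222854614258), 13.252923965454102) (np.float64(417.45425867507885), np.float64(315.73186119873816))
top hook_grip 0.53 268 ((510.340087890625, -185.48361206054688), (22.63652229309082, 52.674617767333984), 22.323211669921875) (np.float64(407.32089552238807), np.float64(257.7089552238806))
top hook_grip [(array([ 0.4041, -0.2079,  0.0774]), 0.71), (array([ 0.5097, -0.1872,  0.1042]), 0.7)]
top tongue_grip 0.57 280 ((541.8795166015625, -262.0291442871094), (22.033180236816406, 53.632057189941406), 26.986555099487305) (np.float64(450.2892857142857), np.float64(240.18214285714285))
top tongue_grip [(array([ 0.5387, -0.2623,  0.102 ]), 0.73)]
```

send_rows(rows=[{"hand":1,"translation":[-18.5,-40.5,0],"rot":[0,0,0]},{"hand":1,"translation":[-18.5,-40.5,0],"rot":[0,0,0]},{"hand":1,"translation":[-18.5,-40.5,0],"rot":[0,0,0]},{"hand":1,"translation":[-18.5,-40.5,0],"rot":[0,0,0]},{"hand":1,"translation":[-18.5,-40.5,0],"rot":[0,0,0]},{"hand":1,"translation":[-18.5,-40.5,0],"rot":[0,0,0]},{"hand":1,"translation":[-18.5,-40.5,0],"rot":[0,0,0]},{"hand":1,"translation":[-18.5,-40.5,0],"rot":[0,0,0]},{"hand":1,"translation":[-18.5,-40.5,0],"rot":[0,0,0]},{"hand":1,"translation":[-18.5,-40.5,0],"rot":[0,0,0]},{"hand":1,"translation":[0,0,0],"rot":[0,0,-10]},{"hand":1,"translation":[0,0,0],"rot":[0,0,-10]},{"hand":1,"translation":[0,0,0],"rot":[0,0,-10]},{"hand":1,"translation":[0,0,0],"rot":[0,0,-10]},{"hand":1,"translation":[0,0,0],"rot":[0,0,-10]},{"hand":1,"translation":[0,0,0],"rot":[0,0,-10]},{"hand":1,"translation":[0,0,0],"rot":[0,0,-10]},{"hand":1,"translation":[0,0,0],"rot":[0,0,-10]},{"hand":1,"translation":[0,0,0],"rot":[0,0,-10.4]},{"hand":1,"translation":[0,0,0],"rot":[0,0,0]}])

```text
time_s: 4.3
tcp_pos: [0.5116, -0.1884, 0.2313]
tool_rot: [3.083, 0.602, -0.0]
wrist_force: [-0.1, -0.0, 0.3]
gripper_width: 0.0857
```

```bash
cat >> h.py <<'E'
from scipy.spatial.transform import Rotation as Ro
def rep(s,goal=None):
    R=Ro.from_rotvec(s["tool_rot"]).as_matrix()
    print("t",round(s["time_s"],2),"tcp",s["tcp_pos"].round(4),"yaw",np.degrees(np.arctan2(R[1,0],R[0,0])).round(2),"z",R[:,2].round(3),"F",s["wrist_force"].round(2),"w",round(s["gripper_width"],4))
    if goal is not None: print("tool mm",(R.T@(np.array(goal)-s["tcp_pos"])*1000).round(1))
E
python3 - <<'E'
from bench import *
from h import *
rep(ctrl.state(),[.512,-.188,.067])
f=grab_frame("side"); cv2.imwrite("pics/s1.png",cv2.resize(f["color"][270:450,290:530,::-1],(800,600),interpolation=cv2.INTER_CUBIC))
E
```

```text
t 4.3 tcp [ 0.5116 -0.1884  0.2313] yaw 22.09 z [-0. -0. -1.] F [-0.13 -0.02  0.33] w 0.0857
tool mm [  0.5  -0.2 164.3]
```

View pics/s1.png

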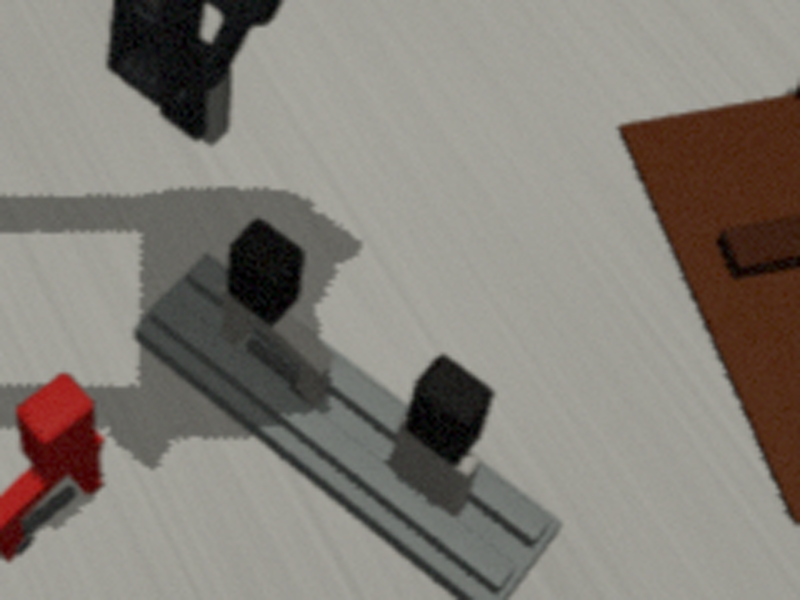

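The left item, its grip at (265,270) in the crop, shows the open bay, so it is the snap hook. The solid tongue is the one at (450,410).

send_rows(rows=[{"hand":1,"translation":[0,0,30],"rot":[0,0,0]},{"hand":1,"translation":[0,0,30],"rot":[0,0,0]},{"hand":1,"translation":[0,0,25],"rot":[0,0,0]},{"hand":1,"translation":[0,0,25],"rot":[0,0,0]},{"hand":1,"translation":[0,0,20],"rot":[0,0,0]},{"hand":1,"translation":[0,0,20],"rot":[0,0,0]},{"hand":1,"translation":[0,0,14.3],"rot":[0,0,0]},{"hand":1,"translation":[0,0,0],"rot":[0,0,0]},{"hand":0.4,"translation":[0,0,0],"rot":[0,0,0]},{"hand":0.2,"translation":[0,0,0],"rot":[0,0,0]},{"hand":0,"translation":[0,0,0],"rot":[0,0,0]},{"hand":0,"translation":[0,0,0],"rot":[0,0,0]},{"hand":0,"translation":[0,0,0],"rot":[0,0,0]},{"hand":0,"translation":[0,0,0],"rot":[0,0,0]}])

```text
time_s: 6.1
tcp_pos: [0.512, -0.1885, 0.0677]
tool_rot: [3.082, 0.605, 0.001]
wrist_force: [-0.9, 0.5, 3.9]
gripper_width: 0.0196
```

```bash
python3 - <<'E'
from bench import *
from h import *
rep(ctrl.state())
f=grab_frame("side"); cv2.imwrite("pics/s2.png",cv2.resize(f["color"][290:410,310:470,::-1],(800,600),interpolation=cv2.INTER_CUBIC))
E
```

```text
t 6.1 tcp [ 0.512  -0.1885  0.0677] yaw 22.22 z [ 0.001 -0.001 -1.   ] F [-0.88  0.53  3.87] w 0.0196
```

View pics/s2.png

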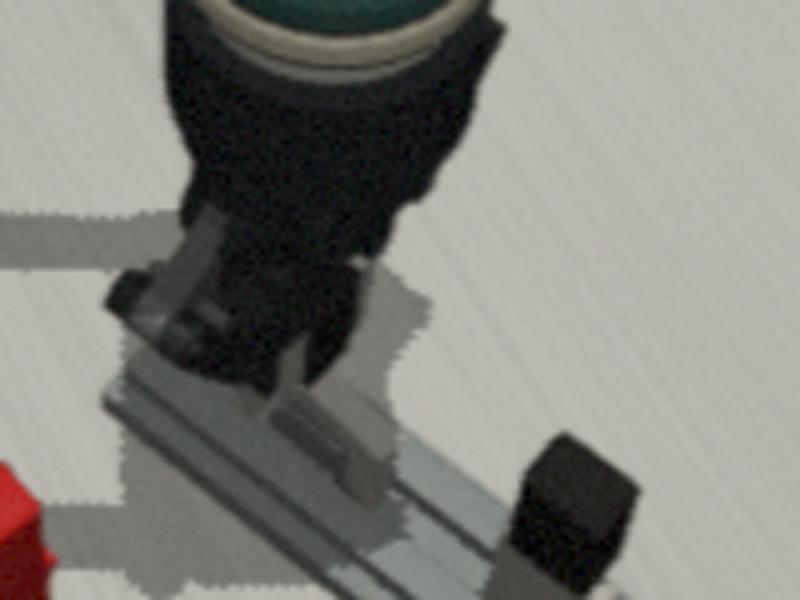

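```bash
cat > eye.py <<'E'
from bench import *
from h import *
from scipy.optimize import differential_evolution as DE
np.set_printoptions(precision=4,suppress=True)
K=6
I={}
for n,(u,v) in (("side",(235,128)),("top",(155,215))):
    f=grab_frame(n); im=cv2.imread(f"pics/{n}0.png",0)[v:v+60,u:u+65]
    g=cv2.GaussianBlur(cv2.resize(im,None,fx=K,fy=K,interpolation=cv2.INTER_CUBIC),(0,0),3).astype(float)
    I[n]=(f,u,v,g)
def px(f,X):
    c=X@f["R"].T+f["t"]; p=c@f["mtx"].T; return p[:,:2]/p[:,2:],f["mtx"][0,0]/c[:,2].mean()
def masks(q):
    x,y,a,h=q; d=np.array([np.cos(a),np.sin(a),0])*.026; o=np.array([x,y,h])
    X=np.array([o-d,o+d,o+d,o-d]); X[2:,2]=.071
    for n,(f,u,v,g) in I.items():
        p,s=px(f,X); p=((p-[u,v]+.5)*K*16).astype(int)
        m=np.zeros(g.shape,np.uint8)
        cv2.polylines(m,[np.roll(p,1,0).reshape(-1,1,2)],False,255,int(round(.008*s*K)),cv2.LINE_8,4); yield n,g,m
def cost(q):
    c=0
    for n,g,m in masks(q):
        ring=cv2.dilate(m,np.ones((2*K+1,)*2))&~m
        c+=g[m>0].mean()-g[ring>0].mean()
    return c
r=DE(cost,[(.52,.55),(.225,.25),(0,.7),(.115,.145)],seed=1,maxiter=80,polish=False)
print(r.x,np.degrees(r.x[2]),r.fun)
for n in list(I):
    J=I; I={n:J[n]}; r1=DE(lambda q:cost([q[0],q[1],q[2],r.x[3]]),[(.52,.55),(.225,.25),(0,.7)],seed=1,maxiter=60,polish=False); print(n,r1.x,np.degrees(r1.x[2]),r1.fun); I=J
E
python3 eye.py
```

```text
[0.5359 0.2381 0.3509 0.1169] 20.10783085453471 -106.57729040699346
side [0.5356 0.2382 0.351 ] 20.111303466900416 -53.19644554677696
top [0.5362 0.238  0.3467] 19.86367822499844 -54.51480834470747
```

send_rows(rows=[{"hand":0,"translation":[0,0,-10],"rot":[0,0,0]},{"hand":0,"translation":[0,0,-20],"rot":[0,0,0]},{"hand":0,"translation":[0,0,-30],"rot":[0,0,0]},{"hand":0,"translation":[0,0,-30],"rot":[0,0,0]},{"hand":0,"translation":[0,0,-30],"rot":[0,0,0]},{"hand":0,"translation":[0,0,-30],"rot":[0,0,0]},{"hand":0,"translation":[0,0,-20],"rot":[0,0,0]},{"hand":0,"translation":[0,0,0],"rot":[0,0,0]}])

```text
time_s: 7.25
tcp_pos: [0.5121, -0.1886, 0.2383]
tool_rot: [3.081, 0.605, 0.003]
wrist_force: [0.2, -0.2, -2.4]
gripper_width: 0.019
```

send_rows(rows=[{"hand":0,"translation":[9,-19,0],"rot":[0,0,0]},{"hand":0,"translation":[18.3,-38.6,0],"rot":[0,0,0]},{"hand":0,"translation":[18.3,-38.6,0],"rot":[0,0,0]},{"hand":0,"translation":[18.3,-38.6,0],"rot":[0,0,0]},{"hand":0,"translation":[18.3,-38.6,0],"rot":[0,0,0]},{"hand":0,"translation":[18.3,-38.6,0],"rot":[0,0,0]},{"hand":0,"translation":[18.3,-38.6,0],"rot":[0,0,0]},{"hand":0,"translation":[18.3,-38.6,0],"rot":[0,0,0]},{"hand":0,"translation":[18.3,-38.6,0],"rot":[0,0,0]},{"hand":0,"translation":[18.3,-38.6,0],"rot":[0,0,0]},{"hand":0,"translation":[9.3,-19.6,0],"rot":[0,0,2.2]},{"hand":0,"translation":[0,0,0],"rot":[0,0,0]},{"hand":0,"translation":[0,0,0],"rot":[0,0,0]}])

```text
time_s: 8.88
tcp_pos: [0.5342, 0.2381, 0.2356]
tool_rot: [3.093, 0.547, -0.004]
wrist_force: [-0.1, 0.2, -3.3]
gripper_width: 0.0193
```

```bash
python3 - <<'E'
from bench import *
from h import *
rep(ctrl.state(),[.536,.238,.238])
f=grab_frame("side"); cv2.imwrite("pics/s3raw.png",f["color"][:,:,::-1]); cv2.imwrite("pics/s3.png",cv2.resize(np.clip(f["color"][60:180,190:350,::-1]*1.5,0,255),(800,600),interpolation=cv2.INTER_CUBIC))
for c in ("side","top"):
  if c=="top": f=grab_frame(c); cv2.imwrite("pics/t3raw.png",f["color"][:,:,::-1])
  for th in ("hook_bay","hook","hook_grip","gate_bar"):
    print(c,th,[(np.round(d["position"],4).tolist(),round(d["conf"],2)) for d in finder.landmark_of(th,c) if d["position"][1]>.1])
E
```

```text
t 8.88 tcp [0.5342 0.2381 0.2356] yaw 20.06 z [-0.003 -0.001 -1.   ] F [-0.13  0.16 -3.28] w 0.0193
tool mm [ 1.7  0.7 -2.4]
side hook_bay [([0.5351, 0.2392, 0.201], 0.56)]
side hook [([0.5336, 0.2382, 0.1827], 0.56)]
side hook_grip [([0.5323, 0.2402, 0.2535], 0.87)]
side gate_bar [([0.544, 0.2147, 0.1897], 0.43), ([0.5306, 0.2401, 0.1838], 0.39)]
top hook_bay [([0.5347, 0.2398, 0.205], 0.58)]
top hook [([0.534, 0.239, 0.1822], 0.65)]
top hook_grip [([0.5359, 0.2401, 0.2541], 0.79)]
top gate_bar [([0.5433, 0.2142, 0.1925], 0.53)][ WARN:0@1.176] global loadsave.cpp:1063 imwrite_ Unsupported depth image for selected encoder is fallbacked to CV_8U.
```

View pics/s3.png

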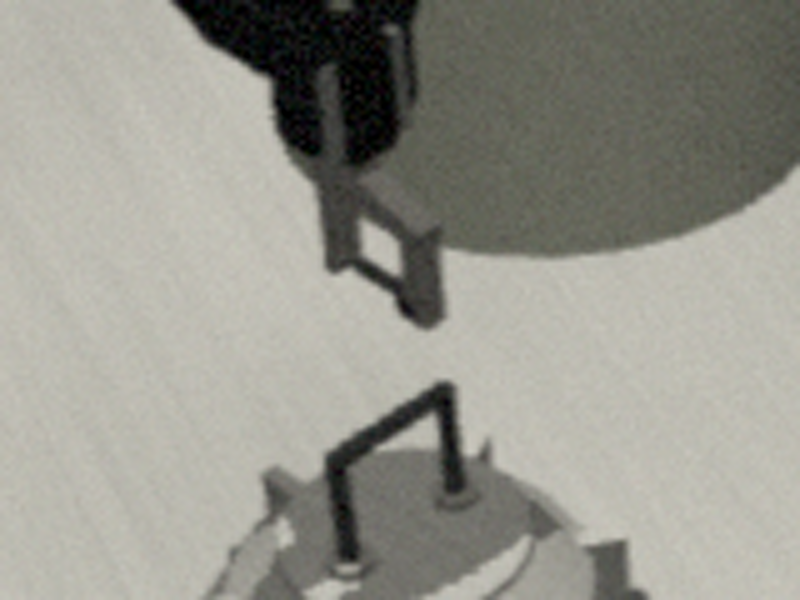

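```bash
python3 - <<'E'
from bench import *
from h import *
f=grab_frame("side"); s=ctrl.state(); t=s["tcp_pos"]
ax=np.array([-np.sin(np.radians(20)),np.cos(np.radians(20)),0]); ay=np.array([-ax[1],ax[0],0])
def px(X):
    c=f["R"]@X+f["t"]; p=f["mtx"]@c; return p[:2]/p[2]
for off in (-4,0,4):
    o=t-[0,0,.055]+ax*off/1000
    L=min((px(o+ax*.017+ay*e+[0,0,z]) for e in(-.005,.005) for z in (.012,.03)),key=lambda p:p[0])
    Rr=max((px(o-ax*.034+ay*e+[0,0,z]) for e in(-.005,.005) for z in (.003,.03)),key=lambda p:p[0])
    B=max((px(o-ax*.034+ay*e) for e in(-.005,.005)),key=lambda p:p[1])
    print(off,L.round(1),Rr.round(1),B.round(1))
im=cv2.imread("pics/s3raw.png",0)
for r in range(98,126,3): print(r,im[r,244:290].tolist())
E
```

```text
-4 [254.2  96.8] [280.9 120.8] [276.5 125. ]
0 [252.7  95.9] [279.2 119.7] [274.9 123.9]
4 [251.1  94.9] [277.6 118.7] [273.3 122.9]
98 [124, 123, 126, 124, 125, 124, 124, 126, 112, 76, 52, 38, 42, 41, 43, 36, 39, 45, 44, 50, 58, 65, 66, 71, 69, 69, 71, 62, 65, 64, 62, 60, 64, 66, 62, 66, 62, 64, 61, 66, 63, 62, 65, 63, 64, 64]
101 [126, 121, 121, 124, 127, 127, 125, 123, 125, 103, 59, 41, 47, 45, 44, 46, 41, 42, 49, 42, 35, 42, 49, 59, 69, 68, 64, 67, 68, 71, 67, 61, 65, 63, 63, 68, 61, 65, 64, 65, 66, 62, 68, 63, 65, 61]
104 [126, 126, 126, 124, 125, 126, 129, 128, 123, 107, 67, 46, 41, 44, 37, 40, 44, 69, 96, 96, 76, 58, 49, 39, 42, 39, 52, 67, 68, 68, 70, 66, 66, 69, 60, 66, 65, 65, 60, 64, 64, 65, 66, 65, 65, 69]
107 [126, 126, 127, 127, 126, 126, 124, 124, 127, 118, 91, 51, 35, 38, 45, 35, 46, 62, 100, 122, 125, 124, 124, 118, 97, 56, 42, 43, 40, 46, 43, 39, 36, 44, 57, 64, 63, 61, 67, 63, 64, 64, 64, 62, 66, 65]
110 [124, 126, 125, 127, 128, 129, 126, 124, 125, 124, 109, 55, 45, 40, 46, 42, 44, 55, 92, 119, 123, 125, 125, 123, 125, 107, 63, 42, 40, 45, 42, 40, 46, 64, 96, 119,
[... 458 characters left out ...]
120, 122, 126, 124]
119 [127, 127, 128, 126, 126, 125, 126, 126, 122, 123, 124, 129, 125, 122, 125, 130, 127, 127, 125, 124, 124, 124, 124, 121, 102, 46, 29, 36, 41, 39, 43, 46, 46, 45, 71, 107, 125, 124, 125, 123, 124, 124, 123, 123, 121, 122]
122 [124, 127, 126, 125, 128, 126, 126, 125, 125, 124, 126, 126, 126, 128, 124, 123, 126, 124, 127, 128, 123, 126, 125, 126, 121, 99, 46, 19, 20, 36, 44, 41, 39, 43, 65, 101, 122, 126, 122, 123, 122, 123, 123, 124, 125, 123]
125 [124, 124, 123, 125, 126, 125, 125, 127, 126, 127, 125, 124, 124, 125, 123, 125, 125, 123, 124, 126, 126, 126, 123, 123, 124, 124, 126, 123, 116, 89, 74, 65, 79, 101, 120, 123, 123, 126, 124, 124, 123, 124, 121, 121, 123, 125]
```

send_rows(rows=[{"hand":0,"translation":[1.2,1.1,10],"rot":[0,0,0]},{"hand":0,"translation":[0,0,12],"rot":[0,0,0]},{"hand":0,"translation":[0,0,12],"rot":[0,0,0]},{"hand":0,"translation":[0,0,10],"rot":[0,0,0]},{"hand":0,"translation":[0,0,4],"rot":[0,0,0]},{"hand":0,"translation":[0,0,0],"rot":[0,0,0]},{"hand":0,"translation":[0,0,0],"rot":[0,0,0]}])

```text
time_s: 10.3
tcp_pos: [0.5369, 0.2377, 0.1897]
tool_rot: [-3.094, -0.546, -0.002]
wrist_force: [1.0, -0.5, -2.1]
gripper_width: 0.0194
```

```bash
python3 - <<'E'
from bench import *
from h import *
rep(ctrl.state(),[.5358,.2375,.185])
f=grab_frame("side"); cv2.imwrite("pics/s4.png",cv2.resize(np.clip(f["color"][70:190,190:350,::-1]*1.5,0,255).astype('uint8'),(800,600),interpolation=cv2.INTER_CUBIC))
E
```

```text
t 10.3 tcp [0.5369 0.2377 0.1897] yaw 20.02 z [ 0.001  0.    -1.   ] F [ 1.02 -0.52 -2.13] w 0.0194
tool mm [-1.1 -0.2  4.7]
```

View pics/s4.png

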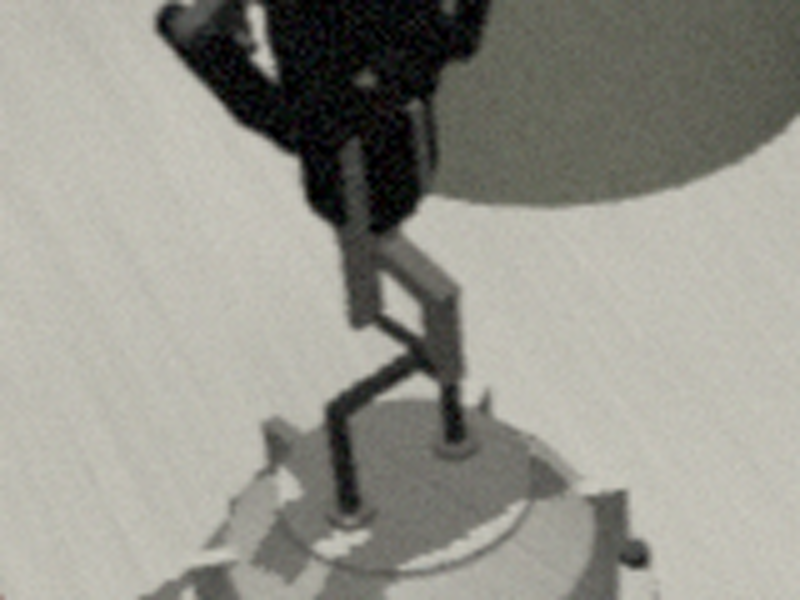

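send_rows(rows=[{"hand":0,"translation":[-1,0,2],"rot":[0,0,0]},{"hand":0,"translation":[0,0,2],"rot":[0,0,0]},{"hand":0,"translation":[0,0,2],"rot":[0,0,0]},{"hand":0,"translation":[0,0,2],"rot":[0,0,0]},{"hand":0,"translation":[0,0,2],"rot":[0,0,0]},{"hand":0,"translation":[0,0,0],"rot":[0,0,0]},{"hand":0,"translation":[0,0,0],"rot":[0,0,0]}])

```text
time_s: 11.22
tcp_pos: [0.5357, 0.2372, 0.179]
tool_rot: [3.094, 0.546, 0.0]
wrist_force: [0.5, 0.5, -3.6]
gripper_width: 0.0195
```

send_rows(rows=[{"hand":0,"translation":[0,0,1],"rot":[0,0,0]},{"hand":0,"translation":[0,0,1],"rot":[0,0,0]},{"hand":0,"translation":[0,0,1],"rot":[0,0,0]},{"hand":0,"translation":[0,0,0],"rot":[0,0,0]}])

```text
time_s: 11.72
tcp_pos: [0.5356, 0.2372, 0.1758]
tool_rot: [3.094, 0.546, -0.0]
wrist_force: [0.2, -0.1, -2.6]
gripper_width: 0.0195
```

send_rows(rows=[{"hand":0,"translation":[0,0,1],"rot":[0,0,0]},{"hand":0,"translation":[0,0,1],"rot":[0,0,0]},{"hand":0,"translation":[0,0,1],"rot":[0,0,0]},{"hand":0,"translation":[0,0,0],"rot":[0,0,0]}])

```text
time_s: 12.22
tcp_pos: [0.5358, 0.2371, 0.1732]
tool_rot: [3.094, 0.546, 0.001]
wrist_force: [0.1, -1.0, 0.5]
gripper_width: 0.0191
```

send_rows(rows=[{"hand":0,"translation":[0,0,2],"rot":[0,0,0]},{"hand":0,"translation":[0,0,2],"rot":[0,0,0]},{"hand":0,"translation":[0,0,2],"rot":[0,0,0]},{"hand":0,"translation":[0,0,0],"rot":[0,0,0]}])

```text
time_s: 12.72
tcp_pos: [0.5357, 0.2375, 0.167]
tool_rot: [-3.093, -0.546, -0.0]
wrist_force: [-0.9, -0.3, 1.6]
gripper_width: 0.0194
```

send_rows(rows=[{"hand":0,"translation":[0,0,2],"rot":[0,0,0]},{"hand":0,"translation":[0,0,2],"rot":[0,0,0]},{"hand":0,"translation":[0,0,2],"rot":[0,0,0]},{"hand":0,"translation":[0,0,0],"rot":[0,0,0]}])

```text
time_s: 13.22
tcp_pos: [0.5361, 0.2369, 0.1609]
tool_rot: [3.093, 0.546, 0.001]
wrist_force: [0.4, -0.4, 1.5]
gripper_width: 0.0193
```

send_rows(rows=[{"hand":0,"translation":[0,0,2],"rot":[0,0,0]},{"hand":0,"translation":[0,0,2],"rot":[0,0,0]},{"hand":0,"translation":[0,0,2],"rot":[0,0,0]},{"hand":0,"translation":[0,0,1],"rot":[0,0,0]},{"hand":0,"translation":[0,0,0],"rot":[0,0,0]}])

```text
time_s: 13.85
tcp_pos: [0.5357, 0.2363, 0.1534]
tool_rot: [3.092, 0.545, -0.001]
wrist_force: [0.8, -2.7, -0.4]
gripper_width: 0.0195
```

send_rows(rows=[{"hand":0,"translation":[0,0,1],"rot":[0,0,0]},{"hand":0,"translation":[0,0,1],"rot":[0,0,0]},{"hand":0,"translation":[0,0,1],"rot":[0,0,0]},{"hand":0,"translation":[0,0,1],"rot":[0,0,0]},{"hand":0,"translation":[0,0,0],"rot":[0,0,0]}])

```text
time_s: 14.48
tcp_pos: [0.5358, 0.2366, 0.1494]
tool_rot: [3.092, 0.545, -0.001]
wrist_force: [2.3, -4.7, -1.7]
gripper_width: 0.0193
```

send_rows(rows=[{"hand":0,"translation":[0,0,1],"rot":[0,0,0]},{"hand":0,"translation":[0,0,1],"rot":[0,0,0]},{"hand":0,"translation":[0,0,0],"rot":[0,0,0]}])

```text
time_s: 14.85
tcp_pos: [0.5344, 0.2383, 0.1466]
tool_rot: [-3.091, -0.547, 0.005]
wrist_force: [-0.1, 0.1, -3.2]
gripper_width: 0.0193
```

send_rows(rows=[{"hand":0,"translation":[0,0,-2],"rot":[0,0,0]},{"hand":0,"translation":[0,0,-3],"rot":[0,0,0]},{"hand":0,"translation":[0,0,-3],"rot":[0,0,0]},{"hand":0,"translation":[0,0,-2],"rot":[0,0,0]},{"hand":0,"translation":[0,0,-1],"rot":[0,0,0]},{"hand":0,"translation":[0,0,0],"rot":[0,0,0]}])

```text
time_s: 15.6
tcp_pos: [0.5357, 0.2372, 0.1591]
tool_rot: [3.094, 0.546, 0.0]
wrist_force: [-0.3, -0.2, -3.7]
gripper_width: 0.0191
```

send_rows(rows=[{"hand":0,"translation":[0,0,-1],"rot":[0,0,0]},{"hand":0,"translation":[0,0,-1],"rot":[0,0,0]},{"hand":0,"translation":[0,0,0],"rot":[0,0,0]}])

```text
time_s: 15.98
tcp_pos: [0.5357, 0.2372, 0.1611]
tool_rot: [3.094, 0.546, 0.0]
wrist_force: [0.7, -1.1, -2.8]
gripper_width: 0.0196
```

send_rows(rows=[{"hand":0,"translation":[0,0,-0.5],"rot":[0,0,0]},{"hand":0,"translation":[0,0,-0.5],"rot":[0,0,0]},{"hand":0,"translation":[0,0,0],"rot":[0,0,0]}])

```text
time_s: 16.35
tcp_pos: [0.5357, 0.2372, 0.1619]
tool_rot: [3.094, 0.546, -0.0]
wrist_force: [0.2, -0.3, -3.6]
gripper_width: 0.0192
```

send_rows(rows=[{"hand":0,"translation":[0,0,-0.5],"rot":[0,0,0]},{"hand":0,"translation":[0,0,-0.5],"rot":[0,0,0]},{"hand":0,"translation":[0,0,0],"rot":[0,0,0]}])

```text
time_s: 16.73
tcp_pos: [0.5356, 0.2372, 0.1623]
tool_rot: [3.094, 0.546, -0.001]
wrist_force: [0.1, 0.6, -6.9]
gripper_width: 0.0192
```

send_rows(rows=[{"hand":0,"translation":[0,0,-0.5],"rot":[0,0,0]},{"hand":0,"translation":[0,0,0],"rot":[0,0,0]},{"hand":0,"translation":[0,0,0],"rot":[0,0,0]}])

```text
time_s: 17.1
tcp_pos: [0.5355, 0.2372, 0.1626]
tool_rot: [3.094, 0.546, -0.002]
wrist_force: [1.8, -0.4, -10.2]
gripper_width: 0.0193
```

send_rows(rows=[{"hand":0,"translation":[0,0,0],"rot":[0,0,0]},{"hand":0,"translation":[0,0,0],"rot":[0,0,0]},{"hand":0,"translation":[0,0,0],"rot":[0,0,0]},{"hand":0,"translation":[0,0,0],"rot":[0,0,0]}])

```text
time_s: 17.6
tcp_pos: [0.5354, 0.2371, 0.1628]
tool_rot: [3.094, 0.546, -0.002]
wrist_force: [1.4, 2.1, -13.8]
gripper_width: 0.0191
```

send_rows(rows=[{"hand":0,"translation":[0,0,0],"rot":[0,0,0]},{"hand":0,"translation":[0,0,0],"rot":[0,0,0]},{"hand":0,"translation":[0,0,0],"rot":[0,0,0]},{"hand":0,"translation":[0,0,0],"rot":[0,0,0]}])

```text
time_s: 18.1
tcp_pos: [0.5354, 0.2371, 0.163]
tool_rot: [3.094, 0.546, -0.001]
wrist_force: [2.5, 1.5, -16.4]
gripper_width: 0.0193
```

```bash
python3 - <<'E'
from bench import *
from h import *
rep(ctrl.state())
f=grab_frame("side"); cv2.imwrite("pics/s5.png",cv2.resize(np.clip(f["color"][80:200,190:350,::-1]*1.5,0,255).astype('uint8'),(800,600),interpolation=cv2.INTER_CUBIC))
E
```

```text
t 18.1 tcp [0.5354 0.2371 0.163 ] yaw 20.02 z [-0.001 -0.    -1.   ] F [  2.48   1.48 -16.36] w 0.0193
```

View pics/s5.png

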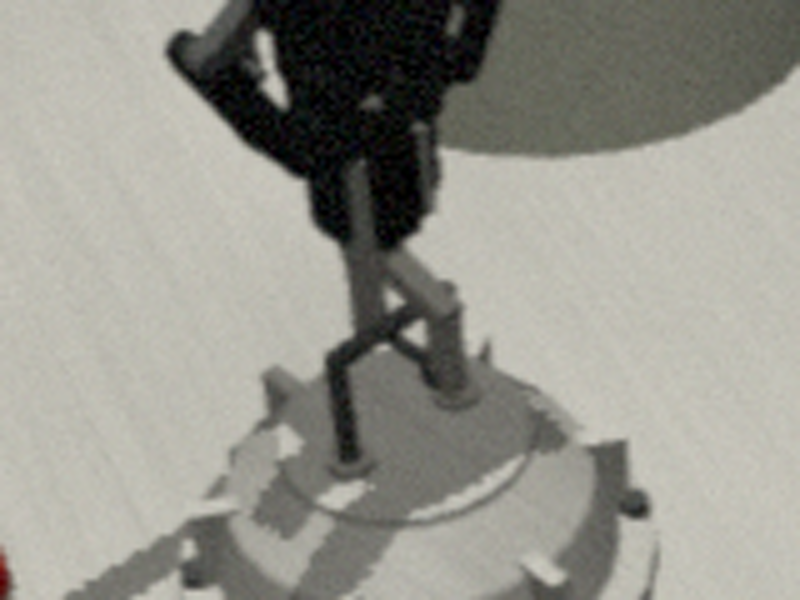

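Bar seen inside the bay with the gate beneath at (410,345). The tug force is creeping up (about 14 N), so I'm lowering now.

send_rows(rows=[{"hand":0,"translation":[0,0,2],"rot":[0,0,0]},{"hand":0,"translation":[0,0,3],"rot":[0,0,0]},{"hand":0,"translation":[0,0,4],"rot":[0,0,0]},{"hand":0,"translation":[0,0,4],"rot":[0,0,0]},{"hand":0,"translation":[0,0,3],"rot":[0,0,0]},{"hand":0,"translation":[0,0,0],"rot":[0,0,0]},{"hand":0,"translation":[0,0,0],"rot":[0,0,0]}])

```text
time_s: 19.02
tcp_pos: [0.5357, 0.2372, 0.1475]
tool_rot: [3.094, 0.546, 0.0]
wrist_force: [-0.1, -0.5, -3.0]
gripper_width: 0.0191
```

send_rows(rows=[{"hand":0,"translation":[0,0,1.5],"rot":[0,0,0]},{"hand":0,"translation":[0,0,1.5],"rot":[0,0,0]},{"hand":0,"translation":[0,0,1],"rot":[0,0,0]},{"hand":0,"translation":[0,0,0],"rot":[0,0,0]}])

```text
time_s: 19.52
tcp_pos: [0.5356, 0.2372, 0.1433]
tool_rot: [3.094, 0.546, -0.001]
wrist_force: [0.0, 0.4, -2.8]
gripper_width: 0.019
```

send_rows(rows=[{"hand":0,"translation":[0,0,0.7],"rot":[0,0,0]},{"hand":0,"translation":[0,0,0.5],"rot":[0,0,0]},{"hand":0,"translation":[0,0,0],"rot":[0,0,0]}])

```text
time_s: 19.9
tcp_pos: [0.5356, 0.2372, 0.1422]
tool_rot: [3.094, 0.546, -0.0]
wrist_force: [-0.1, -0.3, -2.7]
gripper_width: 0.0194
```

send_rows(rows=[{"hand":0,"translation":[0,0,0.5],"rot":[0,0,0]},{"hand":0,"translation":[0,0,0.5],"rot":[0,0,0]},{"hand":0,"translation":[0,0,0],"rot":[0,0,0]}])

```text
time_s: 20.27
tcp_pos: [0.5356, 0.2372, 0.1412]
tool_rot: [3.094, 0.546, -0.0]
wrist_force: [0.2, 0.2, -3.3]
gripper_width: 0.0198
```

send_rows(rows=[{"hand":0,"translation":[0,0,0.4],"rot":[0,0,0]},{"hand":0,"translation":[0,0,0.3],"rot":[0,0,0]},{"hand":0,"translation":[0,0,0],"rot":[0,0,0]}])

```text
time_s: 20.65
tcp_pos: [0.5357, 0.2373, 0.1409]
tool_rot: [3.094, 0.546, 0.001]
wrist_force: [-1.0, -0.3, -1.6]
gripper_width: 0.019
```

send_rows(rows=[{"hand":0.26,"translation":[0,0,0],"rot":[0,0,0]},{"hand":0.3,"translation":[0,0,0],"rot":[0,0,0]},{"hand":0.4,"translation":[0,0,0],"rot":[0,0,0]},{"hand":0.6,"translation":[0,0,0],"rot":[0,0,0]},{"hand":0.6,"translation":[0,0,0],"rot":[0,0,0]},{"hand":0.6,"translation":[0,0,0],"rot":[0,0,0]}])

```text
time_s: 21.4
tcp_pos: [0.5357, 0.2372, 0.1406]
tool_rot: [3.094, 0.546, 0.0]
wrist_force: [0.1, 0.2, 0.9]
gripper_width: 0.0514
```

```bash
python3 - <<'E'
from bench import *
from h import *
rep(ctrl.state())
f=grab_frame("side"); cv2.imwrite("pics/s6.png",cv2.resize(np.clip(f["color"][80:200,190:350,::-1]*1.5,0,255).astype('uint8'),(800,600),interpolation=cv2.INTER_CUBIC))
E
```

```text
t 21.4 tcp [0.5357 0.2372 0.1406] yaw 20.02 z [ 0. -0. -1.] F [0.13 0.22 0.85] w 0.0514
```

View pics/s6.png

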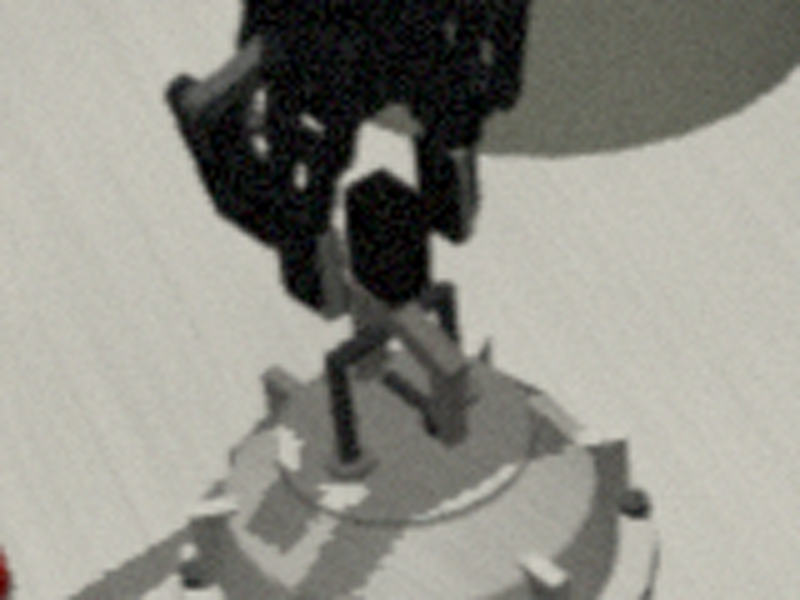

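The hook hangs free: grip at (385,235), clear of both fingers, upright or slightly swung. Lifting away.

send_rows(rows=[{"hand":0.7,"translation":[0,0,-5],"rot":[0,0,0]},{"hand":0.7,"translation":[0,0,-10],"rot":[0,0,0]},{"hand":0.7,"translation":[0,0,-20],"rot":[0,0,0]},{"hand":0.7,"translation":[0,0,-25],"rot":[0,0,0]},{"hand":0.7,"translation":[0,0,-25],"rot":[0,0,0]},{"hand":0.7,"translation":[0,0,-25],"rot":[0,0,0]},{"hand":0.7,"translation":[0,0,-10],"rot":[0,0,0]},{"hand":0.7,"translation":[0,0,0],"rot":[0,0,0]},{"hand":0.7,"translation":[0,0,0],"rot":[0,0,0]},{"hand":0.7,"translation":[0,0,0],"rot":[0,0,0]},{"hand":0.7,"translation":[0,0,0],"rot":[0,0,0]},{"hand":0.7,"translation":[0,0,0],"rot":[0,0,0]}])

```text
time_s: 22.95
tcp_pos: [0.5356, 0.2372, 0.2602]
tool_rot: [3.094, 0.546, -0.001]
wrist_force: [-1.0, 0.1, -0.2]
gripper_width: 0.0597
```

```bash
python3 - <<'E'
from bench import *
from h import *
rep(ctrl.state())
f=grab_frame("side")["color"]
for c in ("side","top"):
  if c=="top": grab_frame(c)
  for th in ("hook_bay","hook","hook_grip","tongue_grip","jar","wrench"):
    print(c,th,[(np.round(d["position"],3).tolist(),round(d["conf"],2)) for d in finder.landmark_of(th,c)][:3])
g=grab_frame("side")["color"]
print("motion",np.abs(f.astype(int)-g)[80:200,220:320].mean())
cv2.imwrite("pics/s7.png",cv2.resize(np.clip(g[80:200,190:350,::-1]*1.5,0,255).astype('uint8'),(800,600),interpolation=cv2.INTER_CUBIC))
E
```

```text
t 22.95 tcp [0.5356 0.2372 0.2602] yaw 20.02 z [-0.001 -0.    -1.   ] F [-1.03  0.12 -0.19] w 0.0597
side hook_bay [([0.534, 0.242, 0.108], 0.97), ([0.412, -0.206, 0.018], 0.8), ([0.537, 0.239, 0.003], 0.2)]
side hook [([0.408, -0.208, 0.003], 0.92), ([0.532, 0.238, 0.084], 0.64), ([0.529, -0.227, 0.001], 0.49)]
side hook_grip [([0.536, 0.234, 0.164], 0.93), ([0.416, -0.2, 0.074], 0.64), ([0.386, 0.017, -0.003], 0.55)]
side tongue_grip [([0.546, -0.272, 0.087], 0.87)]
side jar [([0.385, 0.019, -0.003], 0.62)]
side wrench [([0.705, -0.018, -0.002], 0.71), ([0.548, -0.274, 0.085], 0.55)]
top hook_bay [([0.536, 0.242, 0.108], 0.96), ([0.41, -0.207, 0.023], 0.78)]
top hook [([0.532, 0.242, 0.083], 0.88), ([0.41, -0.209, -0.002], 0.74)]
top hook_grip [([0.54, 0.236, 0.157], 0.84), ([0.409, -0.21, 0.071], 0.54)]
top tongue_grip [([0.547, -0.268, 0.087], 0.71)]
top jar [([0.381, 0.014, -0.001], 0.64)]
top wrench [([0.708, -0.016, 0.002], 0.9)]
motion 2.130638888888889
```

View pics/s7.png

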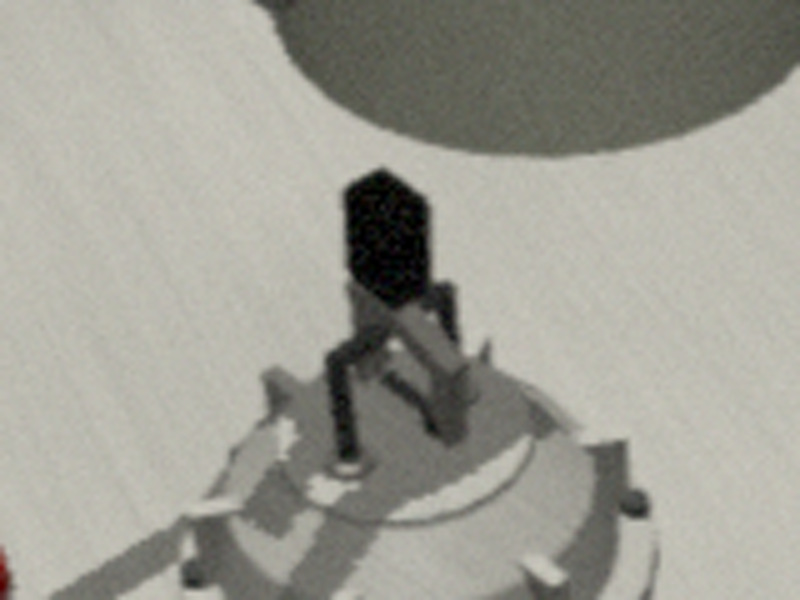

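send_rows(rows=[{"hand":0.7,"translation":[0,0,0],"rot":[0,0,0]},{"hand":0.7,"translation":[0,0,0],"rot":[0,0,0]},{"hand":0.7,"translation":[0,0,0],"rot":[0,0,0]},{"hand":0.7,"translation":[0,0,0],"rot":[0,0,0]},{"hand":0.7,"translation":[0,0,0],"rot":[0,0,0]},{"hand":0.7,"translation":[0,0,0],"rot":[0,0,0]},{"hand":0.7,"translation":[0,0,0],"rot":[0,0,0]},{"hand":0.7,"translation":[0,0,0],"rot":[0,0,0]}])

```text
time_s: 24.7
tcp_pos: [0.5357, 0.2372, 0.2606]
tool_rot: [3.094, 0.546, 0.0]
wrist_force: [-0.0, 0.4, 0.1]
gripper_width: 0.0598
```

```bash
python3 - <<'E'
from bench import *
from h import *
a=cv2.GaussianBlur(grab_frame("side")["color"],(0,0),1.5).astype(int)
for i in range(6): b=grab_frame("side")["color"]
b=cv2.GaussianBlur(b,(0,0),1.5).astype(int)
d=np.abs(a-b).max(2); print("hook region",d[105:175,250:290].max(),"background",d[300:400,50:200].max())
if d[105:175,250:290].max()<15: print(job.sign_off())
rep(ctrl.state())
E
```

```text
hook region 6 background 4
the job is handed in; nothing more can be done
None
the job is handed in; nothing more can be done
```

The snap hook is hanging on the lifting eye by itself with the gate shut, and the job was handed in at about 25 s of the 58 s allowed.

- **Pressing on:** I took the hook by its grip and pressed it square across the bar. I felt the bar about 12 mm below nominal. The gate gave at about 4 N vertical, and the force dropped away as the bar passed it.
- **Tug:** I pulled it upward for about 1.4 s. The force did not hold at the 8 N you asked for. It started at about 4 N, reached about 8 N, then crept to about 14 N before I lowered it, still under the 25 N limit. In the picture taken then, the bar was inside the bay with the gate beneath it.
- **Final checks:**
  - The bar is in the bay, with the bay's middle about 22 mm below the nominal eye centre.
  - The hook leans about 0.1 rad.
  - There was no visible motion between pictures.
  - The gripper stands clear above, with no force on the wrist.
  - The tongue, jar and wrench measured where they started, within a few mm.
- **Not measured:** the gate angle; that it is shut is judged from the forces and the pictures.

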